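# Start-of-day check of a desktop audiometer

### The arm

A 7-joint arm with a two-finger parallel gripper is mounted at the origin on the work surface. World frame = base frame: x ahead of the robot, y to its left, z up, the work surface at z = 0. Lengths are in m, angles in rad, forces in N, time in s.
With the tool pointing down it reaches from about 0.4 to 0.875 m from the base axis. Payload 19.3 kg.
Tool frame: the origin (TCP) lies at the very end of the fingers, on their centre line; the grasp point (between the pads) lies 19 mm behind it; z points along the fingers, y is the direction in which the jaws open and shut (so a half turn about z gives the same grasp; the last joint's range is limited). The gripper opens to 85 mm and grips with 20 to 120 N. Pads are 22 mm wide; open, the fingers measure 114 mm over their backs; the gripper's body (76 mm by 85 mm) begins 54 mm behind the grasp point. The pads swing forward as they close: fully open they stand 13 mm farther back than shut.
Start: joints at [-1.332, 0.521, -0.036, 1.599, 0.021, 1.021, -0.113], TCP at [0.19, 0.595, 0.231] pointing down, gripper open.
Joint ranges: [-2.91, 2.91], [-0.3, 2.13], [-1.5, 1.42], [0.17, 2.43], [-1.26, 4.41], [0.16, 1.93], [-2.52, 2.52]. Speed limits (rad/s): [1.89, 1.89, 2.39, 2.39, 3.01, 3.01, 3.01].

### API

Orientations are given as [roll, pitch, yaw] about the fixed x, y, z axes, in that order (R = Rz(yaw) Ry(pitch) Rx(roll)).
In Python, from workcell import telemetry, imaging, ticket gives the robot as it stands.
- The arm moves only by the tool carry_out, never from a script. Its argument "series" is a list of rows, each a list of 7 numbers: the shift along the tool's x, y, z in m, then the turn, a rotation vector about the tool's x, y, z in rad, then the closure in counts, from 0 (fully open) to 255 (shut). In form: [[tx, ty, tz, ax, ay, az, jaw], ...]. A call has 1 to 10 rows; each row is the pose to reach, as a shift and turn from the pose commanded when the call began, along the tool's axes at that moment; what a row does not reach only later rows make up. A row lasts 1/8 s, in which the tool goes at most 62.5 mm and 10.7 degrees, less where a joint would pass 70% of its speed; a pose out of reach is approached as far as the arm can. A call with a gripper value outside its range is refused whole. The fingers move at their own pace and stop on an object; "force" is the grip in N (left out, the last holds). Time passes only in rows, so rows that repeat a pose let the fingers close. It gives the time, the measured TCP pose, the force and the opening at its end, in the units of the state.
- telemetry.observe(): the state, without advancing time (a new reading comes with each control period).
- imaging.grab_frame(name): name is "side" or "top"; returns (picture, depth): 420x560x3 uint8, blue, green, red; 420x560 float32, m along the optical axis (not along the pixel's ray), 0 where there is no reading.
- imaging.camera_info(name): a dict with "mtx" (3x3 intrinsics, pixels), "extrinsics" (4x4, takes a point from camera to world coordinates). Camera axes: x right, y down, z forward; pixel columns grow to the right and rows downward; lengths in m; the calibration is good to about 2 mm. A picture is of the moment at which its call begins. camera_info takes no time and is no camera call.
- ticket.job_done(): hands the job in, once; it reports no verdict.
The state is a dict: "clock": time; "qpos": joint angles; "qd": joint speeds; "joint_efforts": joint torques, N m; "position": TCP position; "tool_rot": TCP orientation; "force": force on the tool from outside, world axes, zero at the start; "moment": the same for the moment, N m; "grip_width": finger opening in m.
Only numpy, scipy, OpenCV 4.12 (cv2) and the standard library are available. Lean on these libraries where they do the work, as an engineer would, in place of code of your own. Each camera call takes 0.05 s, during which the arm holds its last target.

### The job

Check the audiometer before the first patient, sitting on the robot's side of it: lightly tap the right-hand one of the two round earphone keys, then press the long tone bar at the panel's front edge and keep it down for a good second, then lightly tap the cap of the cordless patient response button standing on the desk, as a patient would. Press with the fingers only and let each key spring back up before the next. Press no other key and turn no dial, do not lift the response button or shove it along the desk, and leave the things around it where they are.

Things in the scene. Friction and masses are not known exactly. Their poses are not given: they have to be found in the camera images.
- audiometer: Desktop audiometer, fixed, 290 mm deep (x) by 322 wide (y): dark tub, pale cover. Origin: centre of its underside, on the desk; +x points to its rear, +y to the operator's left. The operator's side (front) faces the robot, turned by up to 13 degrees. The key panel slopes up to the rear at 12 degrees from level, from 45 mm high at the front edge; behind it a hump with the display rises to 116 mm, 60 mm behind the round keys.
- ear_right_top (a point): Centre of the top face of the round key (24 mm across) on the operator's right (-y side), which selects the right earphone. It stands 10 mm proud of the panel. z axis: outward normal of the sloping panel; y axis to the operator's left along the panel. It lies 64 mm from its twin. Moves with the key.
- ear_right (a joint): Travel of the right-hand round key, m: 0 up, 0.0065 fully down, pressed along the panel's normal. Spring key: 2 N to start it, 8 N fully down (0.9 N per mm); springs back. It registers from 2.5 mm down. Over 25 N on any key, as from a fast jab against its stop, is too hard.
- tone_bar_top (a point): Centre of the top face of the tone bar, the only long key (100 mm along y, 24 mm deep), in the middle of the panel's front edge, 85 mm nearer the operator than the round keys, 10 mm proud of the panel. Axes as for the round key. Moves with the bar.
- tone_bar (a joint): Travel of the tone bar, m: 0 up, 0.0065 fully down; same spring as the round key. The tone sounds while it is at least 2.5 mm down.
- response_top (a point): Centre of the top face of the response button's cap (flat, 46 mm across, 38 mm above the desk). z axis up. Moves with the cap.
- response_cap (a joint): Travel of the response cap, m: 0 up, 0.007 fully down, pressed straight down; 2 N to start it, 8 N fully down; springs back. It registers from 3 mm down. Over 25 N is too hard.
- response: Cordless patient response button, loose, 0.2 to 0.4 kg: a low round grey housing 72 mm across and 25 mm high with a dark cap on top, standing to the left or right of the audiometer. Origin: centre of its underside, z up.
- ear_left_top (a point): Centre of the top face of the other round key (operator's left, +y side), same size. Not to be pressed.
- ear_left (a joint): Travel of the left-hand round key, m: 0 up, 0.0065 fully down.
- store_key (a joint): Travel of the 16 mm square key beyond the left dial, m: 0 up, 0.0065 fully down. Not to be pressed.
- print_key (a joint): Travel of the 16 mm square key beyond the right dial, m: 0 up, 0.0065 fully down. Not to be pressed.
- dial_left_mark (a point): End of the white pointer line on top of the left dial (52 mm across, 20 mm high, 110 mm left of the tone bar's centre line). Its axis lies 20 mm behind the tone bar's centre. It turns easily; leave it as set.
- dial_right_mark (a point): The same on the right dial, 110 mm right of the tone bar's centre line.
- tip_tray: Small open black tray of ear tips, 78 x 50 x 22 mm, loose. Origin: centre of its underside. Leave alone.
- jar: Clear screw jar with white lid, 54 mm across, 66 mm high, loose. Origin: centre of its underside. Leave alone.
- tuning_fork: Aluminium tuning fork, 170 mm long, lying on the desk to the left of the audiometer, 18 mm high at its foot, loose. Origin: on the desk near its middle (97 mm from the stem end), x along the prongs. Leave alone.
Mind the look-alikes: they are no part of the job. What is shaped like the response but green or turquoise is not meant.

How it is judged:
On the way, in this order (a step that is already met when the one before it is completed fails the run):
1. the right-hand round key is tapped with the fingers (at least 2.5 mm down), tone bar and response cap up (value of joint ear_right above 0.0025 m and contact force between the fingers and audiometer above 0.5 N and value of joint each of tone_bar, response_cap below 0.0012 m), for 0.05 s.
2. with the round key up again, the tone bar is kept at least 2.5 mm down by the fingers for 0.8 s (value of joint tone_bar above 0.0025 m and contact force between the fingers and audiometer above 0.5 N and value of joint each of ear_right, response_cap below 0.0012 m), for 0.8 s.
3. with the tone bar up again, the response cap is tapped with the fingers (at least 3 mm down) (value of joint response_cap above 0.003 m and contact force between the fingers and response above 0.5 N and value of joint each of ear_right, tone_bar below 0.0012 m), for 0.05 s.
At the end, for the whole second after the job is handed in: All keys and the response cap are back up (within 1.2 mm); the response button stands flat and still on the desk within 30 mm of where it was; both dials are as set (pointer ends within 6 mm); tray, jar and fork within 15 mm of where they were (value of joint each of ear_left, ear_right, tone_bar, store_key, print_key, response_cap below 0.0012 m and height (world z) of response below 0.004 m and angle between response's own z axis and vertical below 0.05 rad and distance of response from where it was at the start of the episode below 0.03 m and linear speed of response below 0.01 m/s and distance of each of tip_tray, jar, tuning_fork from where it was at the start of the episode below 0.015 m and distance of each of dial_left_mark, dial_right_mark from where it was at the start of the episode below 0.006 m); the robot touches nothing.
It fails at once if another key is pressed (over 1.5 mm): the left round key or a square key (value of joint any of ear_left, store_key, print_key above 0.0015 m).
It fails at once if two of the round key, tone bar and response cap are down at once (value of joint each of ear_right, tone_bar above 0.0025 m or value of joint each of tone_bar, response_cap above 0.0025 m or value of joint each of ear_right, response_cap above 0.0025 m).
It fails at once if the audiometer or the response button is pressed harder than 25 N (contact force between any of the arm, the fingers and audiometer above 25 N or contact force between any of the arm, the fingers and response above 25 N).
It fails at once if the response button is lifted (over 8 mm), tipped or shoved over 30 mm (height (world z) of response above 0.008 m or angle between response's own z axis and vertical above 0.3 rad or distance of response from where it was at the start of the episode above 0.03 m).
It fails at once if a dial is turned (pointer end moves over 6 mm), or tray, jar or tuning fork is moved over 15 mm (distance of any of dial_left_mark, dial_right_mark from where it was at the start of the episode above 0.006 m or distance of any of tip_tray, jar, tuning_fork from where it was at the start of the episode above 0.015 m).
It also fails if it takes over 54 s, if anything falls off the work surface, if the arm or the gripper's body presses on something with over 40 N, if the wrist force passes 120 N, or if a joint passes its speed limit or range.

## Working session

There is one attempt and no reset: what is moved stays moved. The work goes in short steps, Python scripts to look and compute and a tool call to move; the robot and the scene stay as the last step left them, time stands still between calls to the robot, and variables do not carry over. Pictures are saved under pics/ and viewed, and the job is handed in when it is done.

Besides the shell and the picture viewer there is one more tool, called after "Call:" in YAML: its name, and indented under it one key for each argument. carry_out: Moves the arm, as the interface text tells. Its arguments: {"type":"object","properties":{"series":{"type":"array"},"force":{"type":"number"}},"required":["series"]}

```bash
ls; mkdir -p pics; python3 - <<'E'
from workcell import telemetry, imaging
import cv2, numpy as np
print(telemetry.observe())
for n in ("side","top"):
    p,d=imaging.grab_frame(n); i=imaging.camera_info(n)
    cv2.imwrite(f"pics/{n}0.png",p); np.savez(f"{n}0.npz",p=p,d=d,K=i["mtx"],T=i["extrinsics"]); print(n,i["mtx"],i["extrinsics"])
E
```

```text
pics
{'clock': 0.0, 'qpos': array([-1.33218929,  0.52200954, -0.03633982,  1.60000205,  0.0212101 ,
        1.02107614, -0.11279765]), 'qd': array([-0.00059892,  0.00088343, -0.00068524,  0.00117883,  0.00068558,
        0.00160274, -0.00171777]), 'joint_efforts': array([-1.45026865e-03, -9.27120996e+01,  1.97910190e+00, -3.69955659e+01,
        1.77356147e-02,  8.07103846e-03,  6.23638766e-05]), 'position': array([0.18988158, 0.59511215, 0.23073051]), 'tool_rot': array([-3.14048586e+00,  8.07755448e-05,  2.83279398e+00]), 'force': array([-0.0315637 ,  0.53270797, -0.03688099]), 'moment': array([ 0.00548417,  0.00624289, -0.00900416]), 'grip_width': 0.08556751755049115}
side [[432.38275587   0.         284.03396568]
 [  0.         432.38275587 210.86943311]
 [  0.           0.           1.        ]] [[ 0.91130199 -0.20262772  0.35842809  0.07739841]
 [-0.41133669 -0.4864935   0.77079583 -0.71752764]
 [ 0.01818834 -0.84986239 -0.5266907   0.65657397]
 [ 0.          0.          0.          1.        ]]
top [[515.29800478   0.         283.55164793]
 [  0.         515.29800478 208.51018198]
 [  0.           0.           1.        ]] [[ 0.01645102 -0.99322879  0.1150041   0.28723086]
 [-0.99984477 -0.01561574  0.00816025  0.10959107]
 [-0.00630912 -0.11512049 -0.9933315   1.62521574]
 [ 0.          0.          0.          1.        ]]
```

View pics/side0.png

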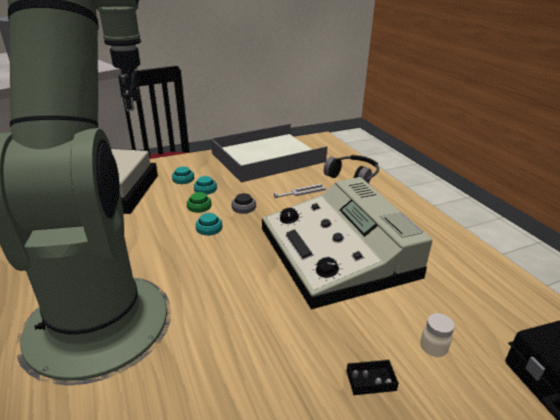

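View pics/top0.png

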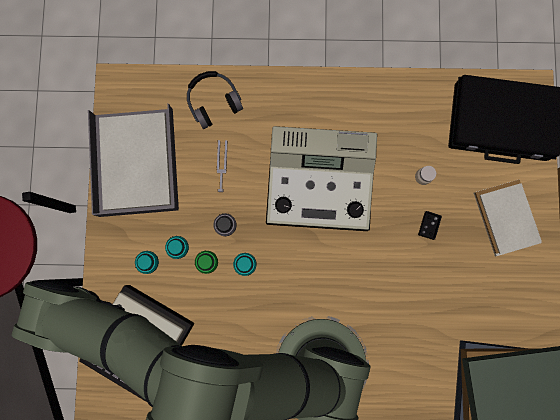

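The two images show the grey response button with a dark cap at top (225,224) and side (243,202). The look-alikes in the top view are turquoise at (147,262), (177,247) and (245,264), and green at (206,262). The two round keys are at top (310,185) and (331,186), and the right-hand one (-y) is the one at 331. The tone bar is at (319,213). Next I check these in close crops and measure them.

```bash
cat > h.py <<'E'
import numpy as np, cv2
def load(n):
    z=np.load(n+"0.npz"); return z["p"],z["d"],z["K"],z["T"]
def world(n,u,v,r=1):
    p,d,K,T=load(n); u0,v0=int(round(u)),int(round(v))
    z=np.median(d[v0-r:v0+r+1,u0-r:u0+r+1]); c=np.array([(u-K[0,2])/K[0,0]*z,(v-K[1,2])/K[1,1]*z,z,1]); return (T@c)[:3]
def proj(n,P):
    p,d,K,T=load(n); c=np.linalg.inv(T)@np.append(P,1); return (K@c[:3])[:2]/c[2]
E
python3 - <<'E'
import cv2
from h import *
a=load("top")[0][115:280,195:395]; a=cv2.resize(a,None,fx=4,fy=4,interpolation=cv2.INTER_CUBIC)[:600]; cv2.imwrite("pics/ctop.png",a)
a=load("side")[0][165:315,225:435]; a=cv2.resize(a,None,fx=3.8,fy=3.8,interpolation=cv2.INTER_CUBIC); cv2.imwrite("pics/cside.png",a)
for n,l in (("top",[(225,224),(310,185),(331.5,186),(319,213),(284,205),(355,209),(245,264)]),("side",[(243,199),(325,223),(338,238),(299,244)])):
    for q in l: print(n,q,world(n,*q).round(4))
E
```

```text
top (225, 224) [0.4198 0.3027 0.0395]
top (310, 185) [0.539  0.0433 0.0813]
top (331.5, 186) [ 0.5367 -0.0217  0.0828]
top (319, 213) [0.4558 0.0143 0.0648]
top (284, 205) [0.4769 0.1211 0.0793]
top (355, 209) [ 0.4682 -0.0933  0.0788]
top (245, 264) [0.298  0.2379 0.0389]
side (243, 199) [0.4176 0.2915 0.0374]
side (325, 223) [0.538  0.0359 0.0808]
side (338, 238) [ 0.5358 -0.0301  0.0801]
side (299, 244) [0.453  0.004  0.0636]
```

View pics/ctop.png

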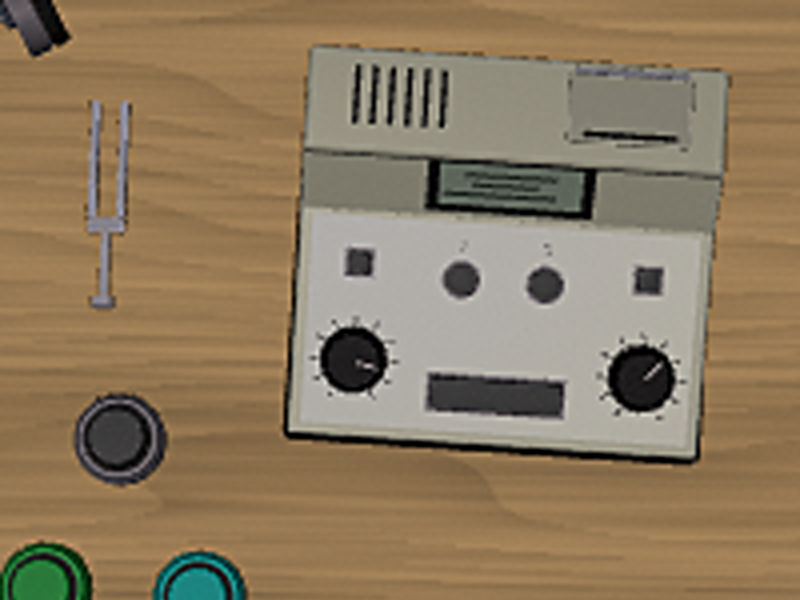

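View pics/cside.png

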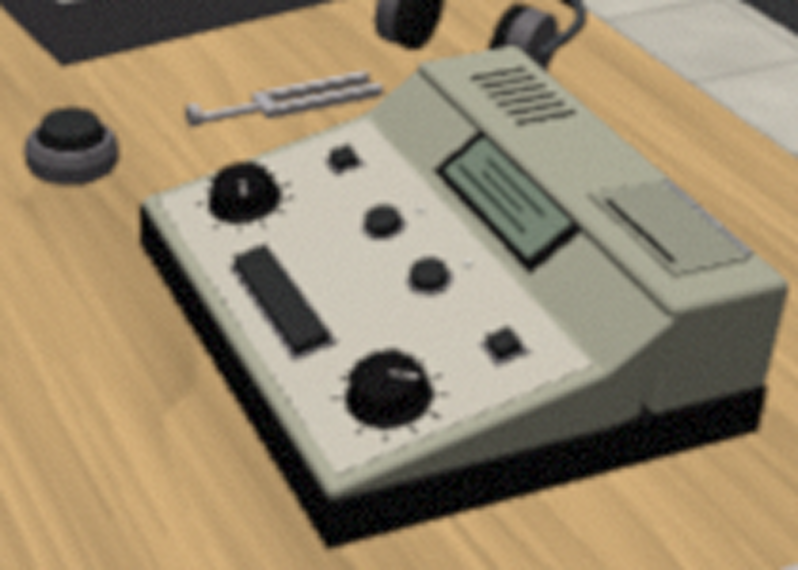

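The crops confirm the choice: grey housing with a dark cap, and no green or turquoise. The top and side views differ by several mm in y, so I refine with segmented centroids and triangulation.

```bash
cat >> h.py <<'E'
def cen(n,u,v,w,thr):
    p=load(n)[0]; g=p.max(2).astype(int); x0,y0=int(u-w),int(v-w)
    m=(g[y0:y0+2*w+1,x0:x0+2*w+1]<thr).astype(np.uint8)
    k,l,s,c=cv2.connectedComponentsWithStats(m); i=1+np.argmin(np.linalg.norm(c[1:]-w,axis=1)-0.05*s[1:,4]); return c[i]+[x0,y0],s[i]
def tri(a,b):
    A=[];B=[]
    for n,(u,v) in (("top",a),("side",b)):
        K,T=load(n)[2:]; r=T[:3,:3]@np.linalg.inv(K)@[u,v,1]; r/=np.linalg.norm(r); M=np.eye(3)-np.outer(r,r); A.append(M);B.append(M@T[:3,3])
    P=np.linalg.lstsq(np.vstack(A),np.hstack(B),rcond=None)[0]; return P,np.linalg.norm(A[0]@P-B[0])*1000
E
python3 - <<'E'
from h import *
T={"R":(331.3,186.5,9),"L":(310.5,185,9),"bar":(319,213.7,20),"store":(285,180.5,7),"print":(357,185,7),"dl":(283.5,205,12),"dr":(355,209.5,12)}
S={"R":(337.9,236.6,8),"L":(325.8,222.4,8),"bar":(299.5,244,17),"store":(315.5,206,7),"print":(358,255,8),"dl":(289,215,12),"dr":(327,267,14)}
for k in T:
    for thr in (110,):
        a,sa=cen("top",*T[k],thr); b,sb=cen("side",*S[k],thr); P,e=tri(a,b)
        print(k,a.round(1),sa,b.round(1),sb,P.round(4),round(e,1), world("top",*a).round(4))
print(tri((224.4,224.3),(243.7,199)),world("top",224.4,224.3))
p=load("top")[0]; print(p[224,210:240].max(1)); print(p[210:240,224].max(1))
E
```

```text
R [330.8 185.9] [ 5  5  9  9 63] [337.4 237.3] [ 4  5 10  9 78] [ 0.5391 -0.0207  0.075 ] 1.0 [ 0.5372 -0.0197  0.0814]
L [309.9 184.5] [ 5  5  9  8 58] [325.2 223. ] [ 4  5 10  9 70] [0.5422 0.0431 0.0753] 0.8 [0.5405 0.0437 0.0814]
bar [318.4 213.4] [  3  15  34  12 307] [298.6 244.1] [  4   3  26  29 336] [0.4565 0.0151 0.0547] 1.0 [0.4546 0.016  0.0639]
store [284.4 180.1] [ 3  4  7  7 42] [314.8 206.4] [ 3  4  9  8 39] [0.5543 0.121  0.0763] 0.8 [0.5523 0.1212 0.0837]
print [356.8 184.7] [ 4  4  7  7 41] [357.2 255.4] [ 3  4 10  9 61] [ 0.5435 -0.0993  0.0765] 0.6 [ 0.5419 -0.0981  0.0833]
dl [282.9 204.5] [  3   3  18  18 229] [288.6 215.6] [  3   5  19  16 244] [0.4811 0.1244 0.0641] 1.0 [0.4786 0.1246 0.0767]
dr [354.7 209.3] [  2   4  19  18 236] [326.7 267.3] [  3   4  23  21 370] [ 0.4702 -0.0948  0.0629] 1.1 [ 0.4674 -0.0923  0.0787]
(array([0.4218898 , 0.30516381, 0.02892108]), np.float64(2.259883134833763)) [0.418947   0.30466977 0.03830989]
[140 142 147 103  63  93  22  56  64  63  62  60  63  62  61  61  65  61
  58  67  55  12  19 121  48  43  67 144 135 132]
[151 149 148  94  52  96  23  37  64  59  58  60  63  60  61  62  62  65
  62  67  66  19  19 125  60  59 115 162 158 149]
```

Both depth views give key tops at z≈0.081 and the bar at 0.064. The bar is 85·sin12° lower, which matches the text. The twin spacing is 64 mm and the yaw is about -0.049. The segmentation in the side view includes the key sides, so its triangulated z is biased low. Next I work out the approach.

```bash
cat > m.py <<'E'
import numpy as np
from scipy.spatial.transform import Rotation as Ro
from workcell import telemetry
psi=-0.049; t=np.radians(12)
def Rt(tilt=t,psi=psi):
    z=np.array([np.sin(tilt)*np.cos(psi),np.sin(tilt)*np.sin(psi),-np.cos(tilt)]); y=np.array([-np.sin(psi),np.cos(psi),0]); return np.c_[np.cross(y,z),y,z]
n=-Rt()[:,2]
def go(p,R):
    s=telemetry.observe(); R0=Ro.from_euler("xyz",s["tool_rot"]).as_matrix()
    print("clock",s["clock"].__round__(2),"pos",s["position"].round(4),"F",s["force"].round(2),"w",round(s["grip_width"],4))
    print("shift",(R0.T@(p-s["position"])).round(4),"rot",Ro.from_matrix(R0.T@R).as_rotvec().round(4))
E
python3 - <<'E'
from m import *; from h import *
# side rays intersected with key top heights (top-face centres)
K,T=load("side")[2:]
for nme,(u,v),z in (("R",(337.7,236.0),.0815),("L",(325.5,222),.0815),("bar",(299.2,243),.0638),("resp",(243.7,198.7),.038)):
    r=T[:3,:3]@np.linalg.inv(K)@[u,v,1]; print(nme,(T[:3,3]+r*(z-T[2,3])/r[2]).round(4))
R=np.array([.537,-.020,.0815]); go(R+.06*n,Rt())
E
```

```text
R [ 0.5382 -0.0246  0.0815]
L [0.5408 0.0384 0.0815]
bar [0.455  0.007  0.0638]
resp [0.4197 0.2915 0.038 ]
clock 0.1 pos [0.1899 0.5952 0.2308] F [-0.97 -0.4  -0.47] w 0.0855
shift [-0.5056 -0.4837  0.0911] rot [-0.0282 -0.2083 -0.2588]
```

Call:
carry_out:
  series:
    - [-0.05,-0.05,0,0,-0.02,-0.03,255]
    - [-0.1,-0.1,0.01,0,-0.05,-0.06,255]
    - [-0.15,-0.145,0.02,-0.01,-0.08,-0.09,255]
    - [-0.2,-0.19,0.03,-0.01,-0.1,-0.12,255]
    - [-0.25,-0.24,0.03,-0.015,-0.12,-0.15,255]
    - [-0.3,-0.285,0.03,-0.02,-0.15,-0.18,255]
    - [-0.35,-0.335,0.03,-0.02,-0.17,-0.21,255]
    - [-0.4,-0.38,0.03,-0.028,-0.2083,-0.24,255]
    - [-0.45,-0.43,0.04,-0.0282,-0.2083,-0.2588,255]
    - [-0.49,-0.47,0.04,-0.0282,-0.2083,-0.2588,255]
  force: 60

```text
clock: 1.35
position: [0.4883, 0.0467, 0.1936]
tool_rot: [3.141, 0.21, 3.093]
force: [0.7, 1.8, -0.9]
grip_width: 0.0001
```

```bash
python3 - <<'E'
from m import *
R=np.array([.537,-.020,.0815]); go(R+.05*n,Rt())
print(telemetry.observe()["qpos"].round(3))
E
```

```text
clock 1.35 pos [0.4883 0.0467 0.1936] F [ 0.7   1.83 -0.87] w 0.0001
shift [-0.0274 -0.0644  0.0704] rot [0.0012 0.0005 0.0008]
[-0.358  0.272  0.119  2.156  0.056  0.514  1.23 ]
```

Call:
carry_out:
  series:
    - [0,0,0,0,0,0,255]
    - [0,0,0,0,0,0,255]
    - [0,0,0,0,0,0,255]

```text
clock: 1.72
position: [0.4874, 0.0497, 0.1937]
tool_rot: [3.14, 0.209, 3.095]
force: [-0.6, 0.7, -0.3]
grip_width: -0.0
```

```bash
python3 - <<'E'
from m import *
R=np.array([.537,-.020,.0815]); go(R+.04*n,Rt())
E
```

```text
clock 1.73 pos [0.4874 0.0497 0.1937] F [-0.55  0.73 -0.33] w -0.0
shift [-0.0284 -0.0674  0.0806] rot [ 0.0015 -0.0001  0.0019]
```

Call:
carry_out:
  series:
    - [-0.01,-0.02,0.01,0,0,0,255]
    - [-0.019,-0.04,0.025,0,0,0,255]
    - [-0.028,-0.06,0.045,0,0,0,255]
    - [-0.0284,-0.0674,0.065,0,0,0,255]
    - [-0.0284,-0.0674,0.078,0,0,0,255]
    - [-0.0284,-0.0674,0.0806,0,0,0,255]
    - [-0.0284,-0.0674,0.0806,0,0,0,255]

```text
clock: 2.6
position: [0.529, -0.0201, 0.121]
tool_rot: [3.14, 0.21, 3.094]
force: [0.1, 0.4, 0.4]
grip_width: 0.0001
```

```bash
python3 - <<'E'
from m import *; from h import *
from workcell import imaging
R=np.array([.537,-.020,.0815]); go(R+.0*n,Rt())
s=telemetry.observe()["position"]
for nme in ("top","side"):
    p,d=imaging.grab_frame(nme); q=proj(nme,s); kq=proj(nme,R); print(nme,q,kq)
    x,y=int(q[0]),int(q[1]); f=8; c=p[y-35:y+35,x-45:x+45]; c=cv2.resize(c,None,fx=f,fy=f,interpolation=cv2.INTER_CUBIC)
    for a,col in ((q,(0,0,255)),(kq,(0,255,0))): cv2.circle(c,(int((a[0]-x+45+.5)*f),int((a[1]-y+35+.5)*f)),5,col,2)
    cv2.imwrite(f"pics/{nme}1.png",c)
E
```

```text
clock 2.6 pos [ 0.529  -0.0201  0.121 ] F [0.14 0.37 0.36] w 0.0001
shift [0.0004 0.0004 0.0403] rot [0.0013 0.0003 0.0011]
top [332.05007072 186.52377181] [330.89280423 185.95160171]
side [334.64515065 221.60639464] [336.27469793 235.06903717]
```

View pics/side1.png

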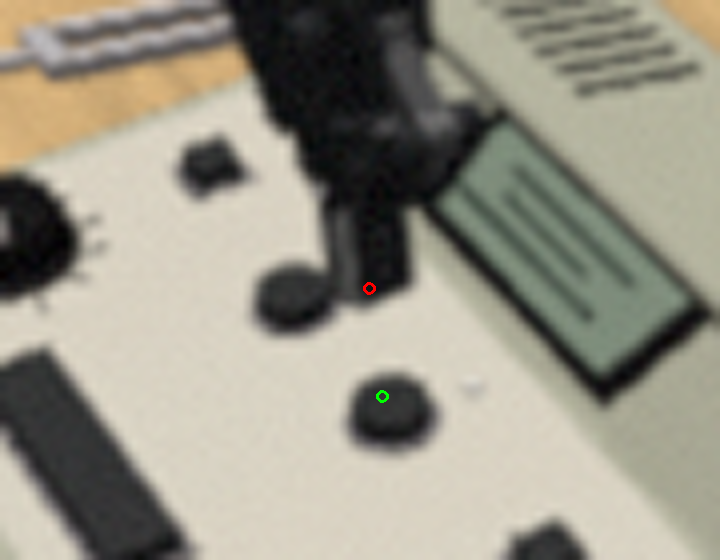

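View pics/top1.png

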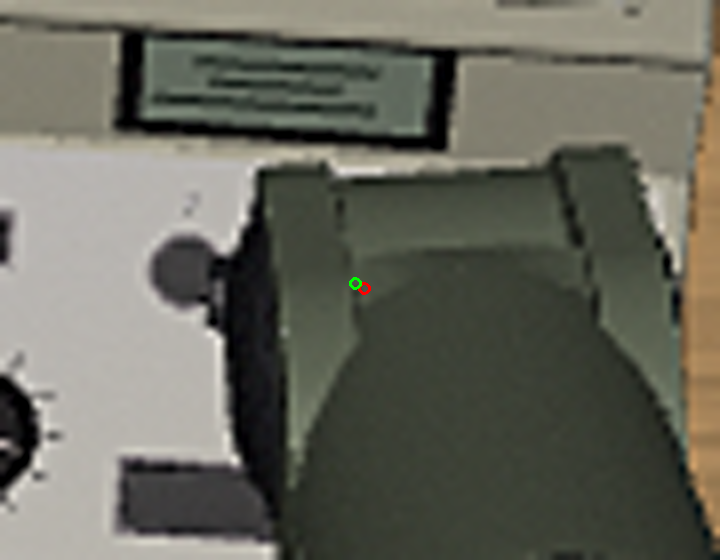

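In the side view the fingertip sits at the projected TCP (red), with the right round key just below at crop (392,402), about 1 px from my estimate. I correct y by -2 mm and go down slowly.

Call:
carry_out:
  series:
    - [-0.0005,-0.002,0.01,0,0,0,255]
    - [-0.0005,-0.002,0.022,0,0,0,255]
    - [-0.0005,-0.002,0.03,0,0,0,255]
    - [-0.0005,-0.002,0.034,0,0,0,255]
    - [-0.0005,-0.002,0.036,0,0,0,255]
    - [-0.0005,-0.002,0.038,0,0,0,255]
    - [-0.0005,-0.002,0.038,0,0,0,255]

```text
clock: 3.58
position: [0.5373, -0.0234, 0.0837]
tool_rot: [3.141, 0.21, 3.092]
force: [-0.1, -1.3, -0.6]
grip_width: -0.0002
```

```bash
python3 - <<'E'
from m import *
go(np.array([.5375,-.022,.0815]),Rt())
E
```

```text
clock 3.58 pos [ 0.5373 -0.0234  0.0837] F [-0.12 -1.29 -0.61] w -0.0002
shift [0.0003 0.0014 0.0022] rot [ 0.001   0.0003 -0.0002]
```

Call:
carry_out:
  series:
    - [0,0,0.0015,0,0,0,255]
    - [0,0,0.003,0,0,0,255]
    - [0,0,0.004,0,0,0,255]
    - [0,0,0.004,0,0,0,255]

```text
clock: 4.08
position: [0.5381, -0.0234, 0.0798]
tool_rot: [3.141, 0.21, 3.092]
force: [-1.4, -0.4, 3.5]
grip_width: 0.0002
```

Contact is at z≈0.0815, as measured. Now about 2.5 mm further for the tap.

Call:
carry_out:
  series:
    - [0,0,0.0012,0,0,0,255]
    - [0,0,0.0025,0,0,0,255]
    - [0,0,0.0025,0,0,0,255]

```text
clock: 4.45
position: [0.5387, -0.0234, 0.0773]
tool_rot: [3.141, 0.21, 3.092]
force: [-1.4, -0.3, 5.6]
grip_width: 0.0002
```

5.8 N means about 4.2 mm down, so it registers. Release it.

Call:
carry_out:
  series:
    - [0,0,-0.004,0,0,0,255]
    - [0,0,-0.012,0,0,0,255]
    - [0,0,-0.025,0,0,0,255]
    - [0,0,-0.045,0,0,0,255]
    - [0,0,-0.045,0,0,0,255]

```text
clock: 5.08
position: [0.5296, -0.023, 0.1231]
tool_rot: [3.14, 0.212, 3.092]
force: [0.9, -0.7, -0.0]
grip_width: -0.0003
```

```bash
python3 - <<'E'
from m import *
go(np.array([.456,.014,.0638])+.02*n,Rt())
E
```

```text
clock 5.08 pos [ 0.5296 -0.023   0.1231] F [ 0.86 -0.69 -0.02] w -0.0003
shift [0.0861 0.0333 0.0221] rot [ 0.0013  0.0025 -0.0003]
```

Call:
carry_out:
  series:
    - [0.02,0.008,0,0,0,0,255]
    - [0.04,0.016,0,0,0,0,255]
    - [0.06,0.024,0,0,0,0,255]
    - [0.08,0.032,0.003,0,0,0,255]
    - [0.086,0.033,0.01,0,0,0,255]
    - [0.086,0.033,0.019,0,0,0,255]
    - [0.086,0.033,0.022,0,0,0,255]
    - [0.086,0.033,0.022,0,0,0,255]

```text
clock: 6.08
position: [0.4517, 0.0135, 0.0815]
tool_rot: [3.14, 0.209, 3.092]
force: [-0.7, -0.8, 0.3]
grip_width: -0.0003
```

```bash
python3 - <<'E'
from m import *; from h import *
from workcell import imaging
B=np.array([.456,.014,.0638]); go(B,Rt())
print(telemetry.observe()["qpos"].round(3))
s=telemetry.observe()["position"]
for nme in ("side",):
    p,d=imaging.grab_frame(nme); q=proj(nme,s); kq=proj(nme,B); print(nme,q,kq)
    x,y=int(q[0]),int(q[1]); f=8; c=p[y-35:y+35,x-45:x+45]; c=cv2.resize(c,None,fx=f,fy=f,interpolation=cv2.INTER_CUBIC)
    for a,col in ((q,(0,0,255)),(kq,(0,255,0))): cv2.circle(c,(int((a[0]-x+45+.5)*f),int((a[1]-y+35+.5)*f)),5,col,2)
    cv2.imwrite(f"pics/{nme}2.png",c)
E
```

```text
clock 6.08 pos [0.4517 0.0135 0.0815] F [-0.74 -0.78  0.32] w -0.0003
shift [-0.0005  0.0007  0.0182] rot [ 0.0012 -0.0001 -0.0006]
[-0.177  0.453 -0.025  2.33   0.374  0.167  0.959]
side [296.98858991 235.59921309] [298.27964527 241.28746485]
```

View pics/side2.png

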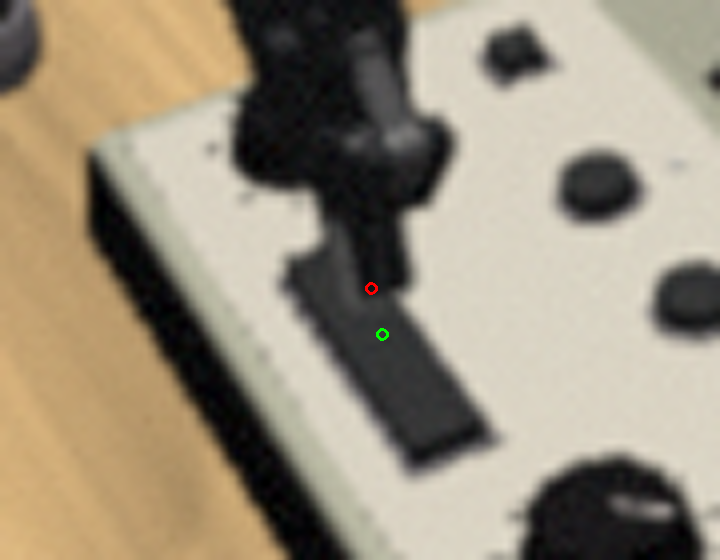

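The fingertip is over the bar, close to its centre, but joint 6 (0.167) is near its 0.16 limit. I take out some of the tilt before pressing.

Call:
carry_out:
  series:
    - [0,0,0,0,0.05,0,255]
    - [0,0,0,0,0.1,0,255]
    - [0,0,0,0,0.13,0,255]
    - [0,0,0,0,0.13,0,255]

```text
clock: 6.62
position: [0.4518, 0.014, 0.0819]
tool_rot: [3.139, 0.079, 3.092]
force: [0.1, -0.1, -0.6]
grip_width: -0.0002
```

```bash
python3 - <<'E'
from m import *
go(np.array([.455,.012,.0638]),Rt(0.08))
print(telemetry.observe()["qpos"].round(3))
E
```

```text
clock 6.62 pos [0.4518 0.014  0.0819] F [ 0.13 -0.12 -0.6 ] w -0.0002
shift [-0.0019 -0.0019  0.0183] rot [ 0.0024 -0.0005 -0.0008]
[-0.02   0.482 -0.193  2.219  0.285  0.384  1.072]
```

Call:
carry_out:
  series:
    - [-0.001,-0.001,0.006,0,0,0,255]
    - [-0.002,-0.002,0.011,0,0,0,255]
    - [-0.002,-0.002,0.014,0,0,0,255]
    - [-0.002,-0.002,0.016,0,0,0,255]
    - [-0.002,-0.002,0.0175,0,0,0,255]
    - [-0.002,-0.002,0.019,0,0,0,255]
    - [-0.002,-0.002,0.019,0,0,0,255]

```text
clock: 7.5
position: [0.4549, 0.0118, 0.0632]
tool_rot: [3.141, 0.08, 3.093]
force: [-1.0, -0.1, 3.1]
grip_width: 0.0002
```

Call:
carry_out:
  series:
    - [0,0,0.0015,0,0,0,255]
    - [0,0,0.003,0,0,0,255]
    - [0,0,0.003,0,0,0,255]
    - [0,0,0.003,0,0,0,255]

```text
clock: 8.0
position: [0.4555, 0.0117, 0.0603]
tool_rot: [3.14, 0.08, 3.092]
force: [0.6, -0.7, 5.8]
grip_width: -0.0001
```

Call:
carry_out:
  series:
    - [0,0,0,0,0,0,255]
    - [0,0,0,0,0,0,255]
    - [0,0,0,0,0,0,255]
    - [0,0,0,0,0,0,255]
    - [0,0,0,0,0,0,255]
    - [0,0,0,0,0,0,255]
    - [0,0,0,0,0,0,255]
    - [0,0,0,0,0,0,255]
    - [0,0,0,0,0,0,255]
    - [0,0,0,0,0,0,255]

```text
clock: 9.25
position: [0.4555, 0.0118, 0.0603]
tool_rot: [3.14, 0.08, 3.092]
force: [1.4, -0.3, 5.9]
grip_width: -0.0
```

Call:
carry_out:
  series:
    - [0,0,-0.004,0,0,0,255]
    - [0,0,-0.012,0,0,0,255]
    - [0,0,-0.03,0,0,0,255]
    - [0,0,-0.06,0,0,0,255]
    - [0,0,-0.08,0,0,0,255]
    - [0,0,-0.08,0,0,0,255]

```text
clock: 10.0
position: [0.4491, 0.0118, 0.1413]
tool_rot: [3.14, 0.082, 3.092]
force: [-0.4, 0.1, -1.2]
grip_width: -0.0002
```

```bash
python3 - <<'E'
from m import *; from h import *
go(np.array([.419,.303,.0383+.05]),Rt(0,0.3))
# cap circle in first images
p=load("top")[0][205:245,205:245]; cv2.imwrite("pics/cap_t.png",cv2.resize(p,None,fx=14,fy=14,interpolation=cv2.INTER_CUBIC))
p=load("side")[0][180:222,220:268]; cv2.imwrite("pics/cap_s.png",cv2.resize(p,None,fx=14,fy=14,interpolation=cv2.INTER_CUBIC))
for nme in ("top","side"): print(nme, proj(nme,[.419,.303,.038]),proj(nme,[.419,.298,.038]))
E
```

```text
clock 10.0 pos [0.4491 0.0118 0.1413] F [-0.38  0.07 -1.24] w -0.0002
shift [0.0487 0.2893 0.0495] rot [-0.0132  0.0813 -0.3492]
top [224.9519858  224.29997091] [226.56728877 224.32562676]
side [242.11100157 196.86515181] [242.70214982 197.67569916]
```

View pics/cap_t.png

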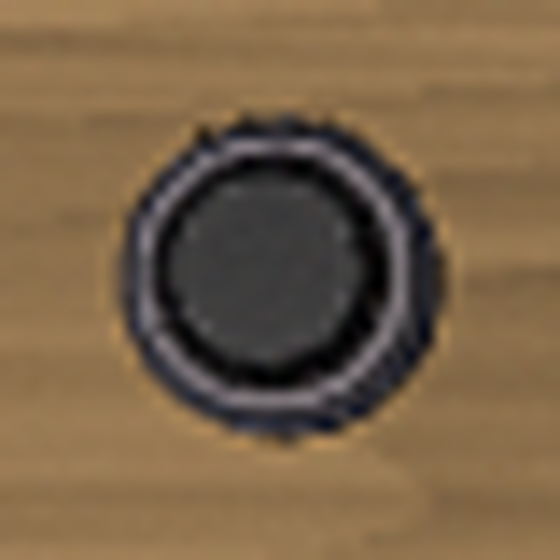

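View pics/cap_s.png

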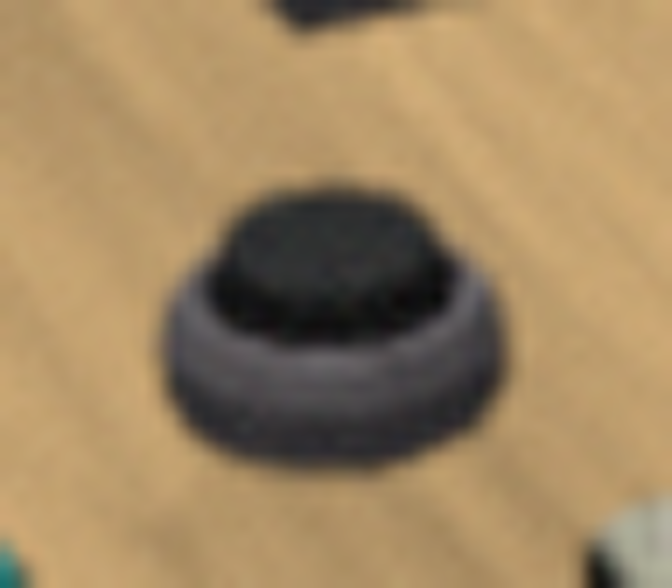

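Cap centre, refined from both views (top about (223.4,223.4), side about (243.2,196.6)): (0.4215, 0.305). The cap is 46 mm across, so there is ample margin. I move above it with the tool levelled.

Call:
carry_out:
  series:
    - [0.005,0.03,0,0,0.02,0,255]
    - [0.01,0.07,0,0,0.04,0,255]
    - [0.02,0.12,0,0,0.06,0,255]
    - [0.03,0.17,0,0,0.0813,0,255]
    - [0.035,0.22,0,0,0.0813,0,255]
    - [0.042,0.26,0.01,0,0.0813,0,255]
    - [0.046,0.285,0.025,0,0.0813,0,255]
    - [0.0463,0.291,0.04,0,0.0813,0,255]
    - [0.0463,0.291,0.0495,0,0.0813,0,255]
    - [0.0463,0.291,0.0495,0,0.0813,0,255]

```text
clock: 11.25
position: [0.4208, 0.3033, 0.0864]
tool_rot: [-3.141, -0.003, 3.091]
force: [-0.1, -0.1, 0.0]
grip_width: -0.0001
```

```bash
python3 - <<'E'
from m import *; from h import *
from workcell import imaging
B=np.array([.4215,.305,.038]); go(B,Rt(0))
print(telemetry.observe()["qpos"].round(3))
s=telemetry.observe()["position"]
for nme in ("side",):
    p,d=imaging.grab_frame(nme); q=proj(nme,s); kq=proj(nme,B); print(nme,q,kq)
    x,y=int(q[0]),int(q[1]); f=8; c=p[y-35:y+35,x-45:x+45]; c=cv2.resize(c,None,fx=f,fy=f,interpolation=cv2.INTER_CUBIC)
    for a,col in ((q,(0,0,255)),(kq,(0,255,0))): cv2.circle(c,(int((a[0]-x+45+.5)*f),int((a[1]-y+35+.5)*f)),5,col,2)
    cv2.imwrite(f"pics/{nme}3.png",c)
E
```

```text
clock 11.25 pos [0.4208 0.3033 0.0864] F [-0.13 -0.06  0.02] w -0.0001
shift [-0.0008  0.0018  0.0484] rot [-0.0005 -0.0027 -0.0013]
[-0.535  0.579 -0.273  1.982  0.255  0.616  0.546]
side [242.10667593 181.70875841] [242.70226205 196.37569864]
```

View pics/side3.png

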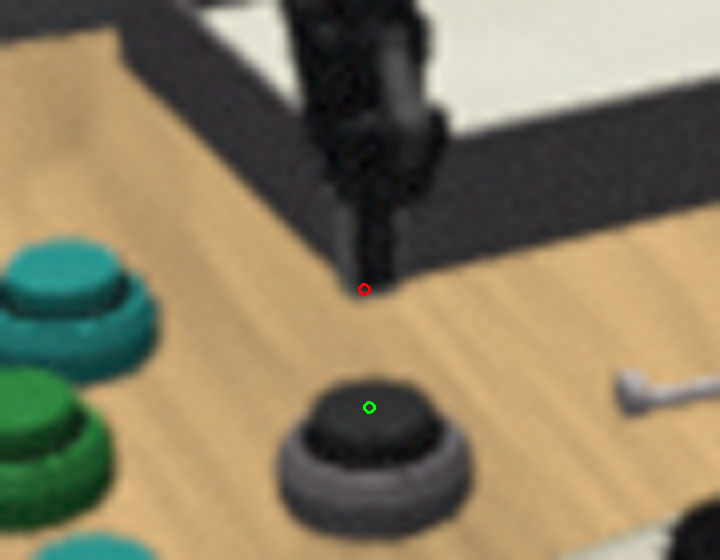

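The fingertip at crop (365,290) is right above the grey button's cap at (370,408). Going down slowly.

Call:
carry_out:
  series:
    - [-0.001,0.001,0.012,0,0,0,255]
    - [-0.001,0.001,0.026,0,0,0,255]
    - [-0.001,0.001,0.037,0,0,0,255]
    - [-0.001,0.001,0.042,0,0,0,255]
    - [-0.001,0.001,0.0445,0,0,0,255]
    - [-0.001,0.001,0.0465,0,0,0,255]
    - [-0.001,0.001,0.048,0,0,0,255]
    - [-0.001,0.001,0.0495,0,0,0,255]
    - [-0.001,0.001,0.0495,0,0,0,255]

```text
clock: 12.42
position: [0.4218, 0.3058, 0.0377]
tool_rot: [3.141, -0.001, 3.093]
force: [-0.3, -0.2, 2.0]
grip_width: 0.0
```

Call:
carry_out:
  series:
    - [0,0,0.0015,0,0,0,255]
    - [0,0,0.003,0,0,0,255]
    - [0,0,0.0045,0,0,0,255]
    - [0,0,0.0045,0,0,0,255]

```text
clock: 12.92
position: [0.4218, 0.3058, 0.0331]
tool_rot: [3.14, -0.002, 3.093]
force: [-0.1, -1.0, 5.9]
grip_width: -0.0003
```

5.9 N is about 4.6 mm down, so it registers. Release.

Call:
carry_out:
  series:
    - [0,0,-0.003,0,0,0,255]
    - [0,0,-0.008,0,0,0,255]
    - [0,0,-0.02,0,0,0,255]
    - [0,0,-0.05,0,0,0,255]
    - [0,0,-0.1,0,0,0,255]
    - [0,0,-0.14,0,0,0,255]
    - [0,0,-0.14,0,0,0,255]
    - [0,0,-0.14,0,0,0,255]

```text
clock: 13.92
position: [0.4217, 0.3053, 0.1732]
tool_rot: [3.141, -0.002, 3.092]
force: [0.4, -0.2, -0.4]
grip_width: 0.0003
```

```bash
python3 - <<'E'
from m import *; from h import *
from workcell import imaging
s=telemetry.observe(); print(s["clock"],s["position"],s["force"],abs(s["qd"]).max())
p,d=imaging.grab_frame("side"); cv2.imwrite("pics/side4.png",p)
p0=load("side")[0]; df=cv2.absdiff(cv2.GaussianBlur(p,(5,5),0),cv2.GaussianBlur(p0,(5,5),0)).max(2)
cv2.imwrite("pics/diff4.png",np.clip(df.astype(int)*4,0,255).astype(np.uint8))
E
```

```text
13.925 [0.4217489  0.30529359 0.17315026] [ 0.41782445 -0.15423848 -0.4116883 ] 0.023903543639810617
```

View pics/side4.png

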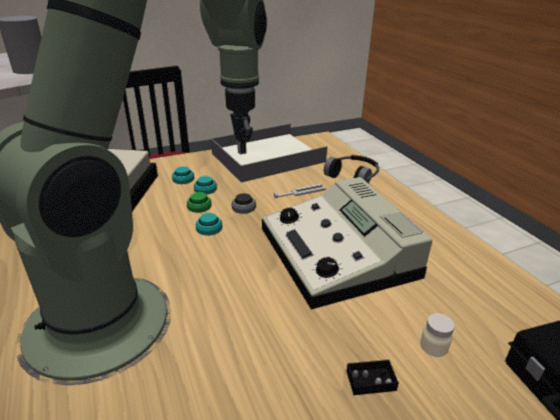

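View pics/diff4.png

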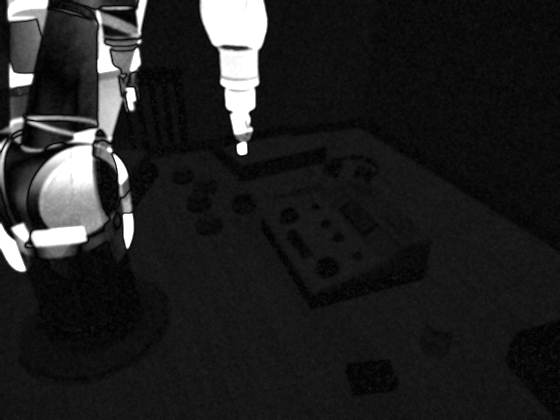

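The difference image shows only the arm has changed. The response button at (243,202), the dials, tray, jar and fork are where they were, and all keys look up. The arm hangs free at z = 0.173. Handing in.

```bash
python3 -c "
from workcell import ticket; print(ticket.job_done())"
```

```text
the job is handed in; nothing more can be done
None
```

I did all three presses in order with the shut fingertips, then handed the job in at about 14 s of the allowed 54 s. The system gives no verdict.

| Step | Wrist force | Estimated travel | Registers at |
|---|---|---|---|
| Right round key, tapped | about 5.8 N | about 4.2 mm | 2.5 mm |
| Tone bar, held for over 1.25 s | about 5.8 N | about 4.2 mm | 2.5 mm |
| Grey response cap, tapped | about 5.9 N | about 4.6 mm | 3 mm |

- **Travel:** these figures come from the wrist force and how far the tip moved, since I had no reading of the key joints. After each press I backed off to clear height and the force fell to near zero before the next.
- **Last check:** the final side picture compared with the first shows a change only where the arm is. The response button, dials, tray, jar and fork had not visibly moved, and the arm was touching nothing.
- **Disagreements:** the side camera first placed the keys 5–9 mm and the response cap 13 mm off the top view in y, mainly from how I picked pixels. I refined those before pressing, and contact came at the measured heights. For the tone bar I took out most of the tool's tilt because joint 6 was close to its limit.

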